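# Put the mixed-up lab stock back with its own kind

### The arm

A 6-joint arm with a two-finger parallel gripper is mounted at the origin on a cart in front of the work surface, level with it; the furniture and walls round the work are solid. World frame = base frame: x ahead of the robot, y to its left, z up, the work surface at z = 0. Lengths are in m, angles in degrees, forces in N, time in s.
With the tool pointing down it reaches from about 0.275 to 0.825 m from the base axis. Payload 4.9 kg.
Tool frame: the origin (TCP) lies between the finger pads; the fingertips stand 19 mm ahead of it and the grasp point (between the pads) is the TCP; z points along the fingers, y is the line along which they close (so a half turn about z gives the same grasp; the last joint's range is limited). The gripper opens to 85 mm and grips with 20 to 120 N. Pads are 22 mm wide; open, the fingers measure 114 mm over their backs; the gripper's body (76 mm by 85 mm) begins 54 mm behind the grasp point. The pads swing forward as they close: fully open they stand 13 mm farther back than shut.
Start: joints at [58.774, 18.69, -11.035, 60.275, 0, 82.311], TCP at [0.22, 0.504, 0.25] pointing down, gripper open.
Joint ranges: [-152.03, 152.03], [-55.5, 102.48], [-74.3, 77.21], [-110.64, 120.58], [-84.22, 78.4], [-180, 180]. Speed limits (degrees/s): [147.25, 147.25, 180, 180, 180, 180].

### API

Orientations are given as a 3x3 rotation matrix whose columns are the frame's x, y, z axes.
In Python, from plant import arm gives the robot as it stands. The module is installed in compiled form; this text tells all that it offers.
- The arm moves only by the tool jog_arm, never from a script. Its argument "targets" is a list of rows, each an object with "delta_pos": the shift along the world's x, y, z in cm, a list of three; "angular": the turn, a rotation vector about the world's x, y, z in units of 8 degrees (1.0 is 8 degrees), a list of three; "jaw": the opening, from 0 (shut) to 1 (fully open). In form: [{"delta_pos": [tx, ty, tz], "angular": [ax, ay, az], "jaw": jaw}, ...]. A call has 1 to 12 rows; each row shifts and turns the commanded pose from where the row before left it; what a row does not reach is not made up. A row lasts 1/10 s, in which the tool goes at most 50 mm and 8.59 degrees, less where a joint would pass 70% of its speed; a pose out of reach is approached as far as the arm can. A call with a gripper value outside its range is refused whole. The fingers move at their own pace and stop on an object; "grip_force" is the grip in N (left out, the last holds). Time passes only in rows, so rows that do not move let the fingers close. It gives the time, the measured TCP pose, the force, the opening and the grip force at its end, in the units of the state.
- arm.sense(): the state, without advancing time (a new reading comes with each control period).
- arm.get_image(name): name is "scene" or "top" or "wrist"; returns a dict with "frame" (480x640x3 uint8, red, green, blue), "fx", "fy", "cx", "cy" (pixels), "R" (3x3) and "t" (3): a world point X has camera coordinates R X + t; the wrist camera has in their place "tool_from_camera" (4x4, takes a point from camera to tool coordinates, whose origin is the TCP and whose axes are the flange's). Camera axes: x right, y down, z forward; pixel columns grow to the right and rows downward; lengths in m; the calibration is good to about 2 mm. A picture is of the moment at which its call begins: read the wrist's pose just before it. There is no depth.
- arm.close_job(): hands the job in; it is judged then, once.
The state is a dict: "time_s": time; "q": joint angles; "qvel": joint speeds; "tau": joint torques, N m; "position": TCP position; "tool_rot": TCP orientation; "contact_force": force on the tool from outside, world axes, zero at the start; "moment": the same for the moment, N m; "width": finger opening in m; "grasp_force": force on a finger pad.
Only numpy, scipy, OpenCV 4.12 (cv2) and the standard library are available. Lean on these libraries where they do the work, as an engineer would, in place of code of your own. Each camera call takes 0.05 s, during which the arm holds its last target. There are 200 camera calls.

### The job

In each of the four stock trays the left bay (seen from the robot) holds the fixed stock piece, and the right bay, marked with a ring, holds a stray that belongs in another tray: the one whose left bay holds its own kind. First park one of the four strays on the empty black mat to make room, then move them all until each stands upright (the label roll lying flat) in the middle of the ring in its own kind's tray. Do not tip any of them over on the way.

Things in the scene. Friction and masses are not known exactly. Their poses are not given: they have to be found in the camera images.
- bottle: Loose reagent bottle, flat-sided white plastic body with a screw cap to one side of its top, 35 x 58 x 78 mm high (x, y, z); grasp the body across its 35 mm (x). Body flat-sided up to about 60 mm height. Origin at the centre of its underside, z up. Belongs in bottle_tray. Starts in the ringed bay of roll_tray or weight_tray.
- vial: Loose small brown round vial with a white and violet cap, 22 mm diameter, 45 mm high; grasp the body 15 to 33 mm above its underside. Origin at the centre of its underside, z up. Belongs in vial_tray. Starts in the ringed bay of roll_tray or weight_tray.
- roll: Loose roll of white labels with a brown core, lying flat, 58 mm diameter, 28 mm high; grasp across the diameter. Origin at the centre of its underside, z up. Belongs in roll_tray. Starts in the ringed bay of bottle_tray or vial_tray.
- weight: Loose steel check weight, 0.2 kg: upright cylinder 38 mm diameter and 34 mm high, with a knob of 22 mm diameter above it, 56 mm high in all; grasp the cylinder or the knob. Origin at the centre of its underside, z up. Belongs in weight_tray. Starts in the ringed bay of bottle_tray or vial_tray.
- bottle_tray: Fixed two-bay tray, white floor 4 mm thick, grey rims and divider 4 mm wide, 9 mm high above the bench; 84 x 164 mm, each bay 76 x 76 mm inside; a thin black ring, 67 mm diameter, marks the right bay. Origin on the bench under the centre of the right, ringed bay (target; holds a stray at the start); the left bay, 80 mm away at its +y (robot's left), holds a reagent bottle, 78 mm high, fixed.
- vial_tray: Fixed tray of the same form as bottle_tray, origin under the centre of its right, ringed bay (the target); the left bay, 80 mm away at its +y, holds a brown vial, 45 mm high, fixed there.
- roll_tray: Fixed tray of the same form as bottle_tray, origin under the centre of its right, ringed bay (the target); the left bay, 80 mm away at its +y, holds a label roll, 28 mm high, fixed there.
- weight_tray: Fixed tray of the same form as bottle_tray, origin under the centre of its right, ringed bay (the target); the left bay, 80 mm away at its +y, holds a steel check weight, 56 mm high, fixed there.
- mat: Fixed black square rubber mat, 84 x 84 mm, 4 mm thick, empty at the start: the parking spot. Origin on the bench under its centre.
There are look-alikes about, which are no part of the job. Of the things that look like the weight, the largest one is meant.

How it is judged (in metres and radians):
On the way:
1. one of the four strays stands on the mat (within 30 mm of its centre), released (((horizontal distance between bottle and mat below 0.03 m and height (world z) of bottle below 0.008 m and angle between bottle's own z axis and vertical below 0.15 rad and linear speed of bottle below 0.02 m/s and contact force between the fingers and bottle below 0.05 N) or (horizontal distance between vial and mat below 0.03 m and height (world z) of vial below 0.008 m and angle between vial's own z axis and vertical below 0.15 rad and linear speed of vial below 0.02 m/s and contact force between the fingers and vial below 0.05 N) or (horizontal distance between roll and mat below 0.03 m and height (world z) of roll below 0.008 m and angle between roll's own z axis and vertical below 0.15 rad and linear speed of roll below 0.02 m/s and contact force between the fingers and roll below 0.05 N) or (horizontal distance between weight and mat below 0.03 m and height (world z) of weight below 0.008 m and angle between weight's own z axis and vertical below 0.15 rad and linear speed of weight below 0.02 m/s and contact force between the fingers and weight below 0.05 N))), for 0.1 s.
At the end, for the whole second after the job is handed in: The bottle, vial, roll and weight each stand upright (within 0.15 rad) on the floor of the ringed right bay of their own kind's tray, within 14 mm of its centre, at rest and released (horizontal distance between bottle and bottle_tray below 0.014 m and height (world z) of each of bottle, vial, roll, weight below 0.008 m and angle between each of bottle, vial, roll, weight's own z axis and vertical below 0.15 rad and linear speed of each of bottle, vial, roll, weight below 0.02 m/s and angular speed of each of bottle, vial, roll, weight below 0.1 rad/s and horizontal distance between vial and vial_tray below 0.014 m and horizontal distance between roll and roll_tray below 0.014 m and horizontal distance between weight and weight_tray below 0.014 m); the robot touches nothing.
It fails at once if the bottle is tipped over (angle between bottle's own z axis and vertical above 0.8 rad).
It fails at once if the vial is tipped over (angle between vial's own z axis and vertical above 0.8 rad).
It fails at once if the roll is tipped over (angle between roll's own z axis and vertical above 0.8 rad).
It fails at once if the weight is tipped over (angle between weight's own z axis and vertical above 0.8 rad).
It also fails if it takes over 112 s, if anything falls off the work surface, if the arm or the gripper's body presses on something with over 40 N, if the wrist force passes 120 N, or if a joint passes its speed limit or range.

## Working session

There is one attempt and no reset: what is moved stays moved. The work goes in short steps, Python scripts to look and compute and a tool call to move; the robot and the scene stay as the last step left them, time stands still between calls to the robot, and variables do not carry over. Pictures are saved under pics/ and viewed, at most 16 in all, crops included, and the job is handed in when it is done.

Besides the shell and the picture viewer there is one more tool, called after "Call:" in YAML: its name, and indented under it one key for each argument. jog_arm: Moves the arm, as the interface text tells. Its arguments: {"type":"object","properties":{"targets":{"type":"array","items":{"type":"object","properties":{"delta_pos":{"type":"array","items":{"type":"number"}},"angular":{"type":"array","items":{"type":"number"}},"jaw":{"type":"number"}}}},"grip_force":{"type":"number"}},"required":["targets"]}

```bash
mkdir -p pics; cat > h.py <<'E'
import numpy as np, cv2
from plant import arm
def shot(n,f):
    d=arm.get_image(n); cv2.imwrite('pics/'+f,cv2.cvtColor(np.array(d['frame']),cv2.COLOR_RGB2BGR)); return d
def ray(d,u,v,z,pose=None):
    K=[(u-d['cx'])/d['fx'],(v-d['cy'])/d['fy'],1.]
    if 'R' in d:
        R=np.array(d['R']).T; c=-R@np.array(d['t'])
    else:
        T=np.array(d['tool_from_camera']); p,Rt=pose
        R=np.array(Rt)@T[:3,:3]; c=np.array(p)+np.array(Rt)@T[:3,3]
    r=R@np.array(K); return c+r*(z-c[2])/r[2]
E
python3 - <<'E'
from h import *
import pickle
d=shot('top','top.png'); e=shot('scene','scene.png'); pickle.dump((d,e),open('views.pkl','wb'))
s=arm.sense(); print({k:np.round(s[k],3).tolist() for k in s})
for x in(d,e): print(-np.array(x['R']).T@np.array(x['t']), x['fx'])
E
```

```text
{'time_s': 0.1, 'q': [58.772, 18.727, -11.085, 60.276, -0.0, 82.311], 'qvel': [-0.103, -0.133, 0.105, -0.001, 0.039, 0.05], 'tau': [0.001, -44.424, 26.304, 0.008, -0.0, 0.0], 'position': [0.219, 0.504, 0.25], 'tool_rot': [[-0.917, 0.399, -0.001], [0.399, 0.917, -0.001], [0.0, -0.002, -1.0]], 'contact_force': [-0.315, -0.057, -0.355], 'moment': [-0.027, -0.006, 0.006], 'grasp_force': 0.0, 'width': 0.085}
[ 0.47442731 -0.15679874  0.91999141] 495.75706330184636
[-0.13920795 -0.57686086  0.54200143] 586.2157100330609
```

View pics/top.png

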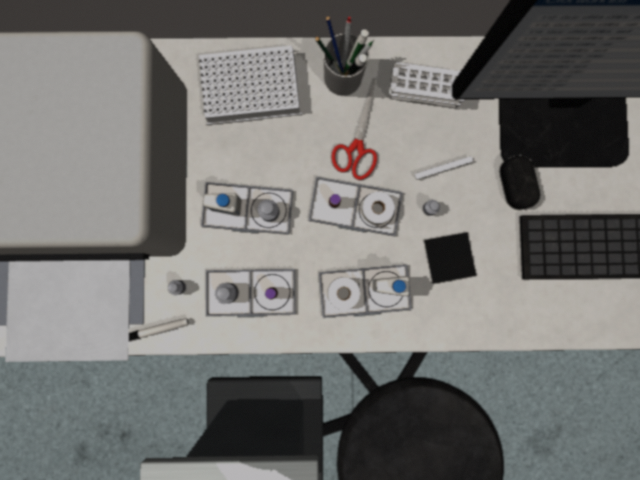

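View pics/scene.png

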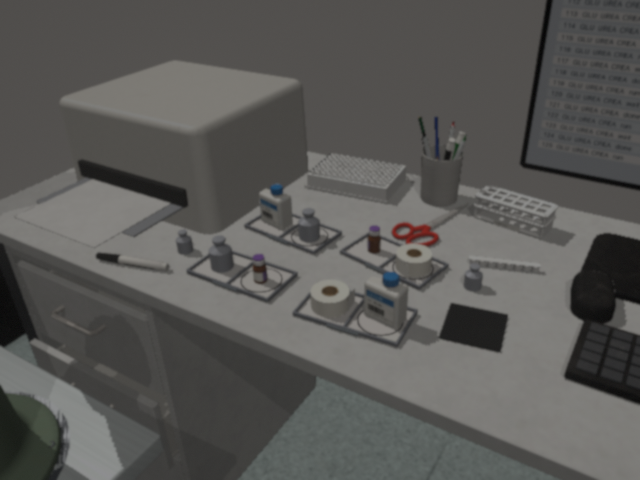

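The pictures show these trays, with top-view pixels:
- **Bottle tray:** bottle (222,202), stray weight (267,209).
- **Vial tray:** vial (336,200), stray roll (378,208).
- **Weight tray:** weight (226,292), stray vial (271,293).
- **Roll tray:** roll (343,293), stray bottle (390,288).
- **Mat:** (450,257).

Things that could be mistaken for the weight: small weights at (177,286) and (431,207), and the fixed one at (226,292). The stray is the large one at (267,209). The fixed bottle, vial and roll are all in left bays. I'll confirm with one close crop and measure the trays.

```bash
cat > m.py <<'E'
from h import *
import pickle
d,e=pickle.load(open('views.pkl','rb'))
f=np.array(d['frame']); g=cv2.cvtColor(f,cv2.COLOR_RGB2GRAY); hsv=cv2.cvtColor(f,cv2.COLOR_RGB2HSV)
print('bg',g[240,200],g[250,340],'rim',g[185:188,285],'mat',g[257,450])
vis=cv2.cvtColor(f,cv2.COLOR_RGB2BGR)
m=((g<135)).astype(np.uint8); m[:, :196]=0; m[:170]=0; m[325:]=0; m[:,490:]=0
n,l,st,ce=cv2.connectedComponentsWithStats(m)
for i in range(1,n):
    if st[i,4]<60: continue
    c=np.argwhere(l==i)[:,::-1].astype(np.float32); r=cv2.minAreaRect(c)
    print('dark',st[i],np.round(r[0],1),np.round(r[1],1),round(r[2],1), 'xy@9mm',ray(d,*r[0],.009)[:2].round(4))
    cv2.polylines(vis,[np.int32(cv2.boxPoints(r))],True,(0,255,0),1)
for nm,lo,hi in(('blue',100,118),('violet',119,150)):
    mm=cv2.inRange(hsv,(lo,70,40),(hi,255,255)); mm[:170]=0; mm[325:]=0; mm[:,490:]=0
    n,l,st,ce=cv2.connectedComponentsWithStats(mm)
    for i in range(1,n):
        if st[i,4]>20: print(nm,st[i],ce[i].round(1))
cv2.imwrite('pics/crop.png',cv2.resize(vis[165:325,160:480],(800,400),interpolation=cv2.INTER_CUBIC))
E
python3 m.py
```

```text
bg 182 176 rim [177 176 168] mat 18
dark [337 170  38  11 197] [355.5 175. ] [10. 37.] 90.0 xy@9mm [ 0.6672 -0.236 ]
dark [419 170  30  10  61] [433.5 174.4] [ 2.2 30.4] 71.6 xy@9mm [ 0.667  -0.3814]
dark [ 309  177   96   60 1675] [356.9 207. ] [93.6 47.3] 10.0 xy@9mm [ 0.6071 -0.2377]
dark [ 201  181   99   54 2430] [250.5 209. ] [97.3 47.7] 5.4 xy@9mm [ 0.6054 -0.0406]
dark [372 201  13  13 140] [378. 207.] [12. 12.] 90.0 xy@9mm [ 0.6067 -0.2768]
dark [422 200  27  16 340] [435.  207.5] [15. 26.] 90.0 xy@9mm [ 0.6047 -0.3826]
dark [ 318  232  159   86 4074] [397.2 280.6] [ 63.2 164.2] 72.6 xy@9mm [ 0.4704 -0.3093]
dark [ 206  268   92   49 1890] [251.5 292. ] [48. 91.] 90.0 xy@9mm [ 0.4524 -0.0423]
dark [337 287  14  14 150] [343.5 293.5] [13. 13.] 90.0 xy@9mm [ 0.4478 -0.2104]
blue [216 194  13  13 132] [222.3 199.9]
blue [393 280  13  13 134] [399.  285.8]
violet [330 195  10  10  75] [334.7 199.2]
violet [266 288  10  11  81] [270.5 293.1]
```

View pics/crop.png

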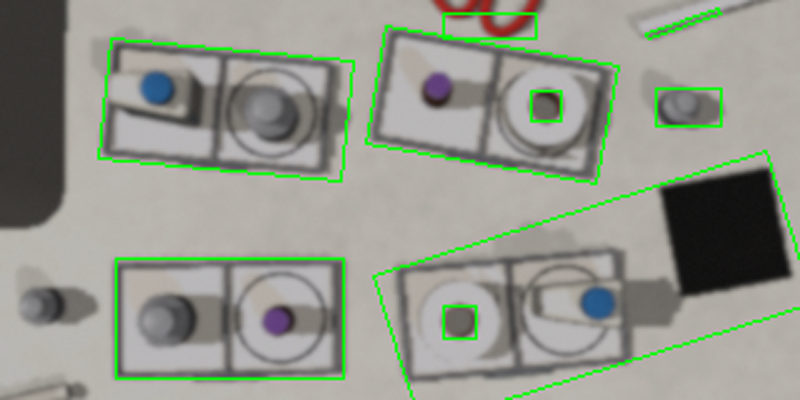

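The crop confirms the choices: the stray weight at crop (272,105) is the large one, and the look-alikes at (40,305) and (685,105) are smaller. The rings are visible. Next, compute the positions.

```bash
cat > m2.py <<'E'
from h import *
import pickle
d,e=pickle.load(open('views.pkl','rb'))
g=cv2.cvtColor(np.array(d['frame']),cv2.COLOR_RGB2GRAY)
P=lambda c,z: ray(d,160+(c[0]+.5)/2.5-.5,165+(c[1]+.5)/2.5-.5,z)[:2]
C=dict(bottle=[(112,40),(338,64),(327,172),(102,156)],vial=[(387,28),(617,67),(596,181),(370,142)],weight=[(116,260),(344,260),(344,377),(116,377)],roll=[(399,266),(618,250),(631,360),(411,378)])
ring=dict(bottle=(274,112),vial=(543,112),weight=(281,317),roll=(566,310))
for k,c in C.items():
    W=np.array([P(q,.009) for q in c]); c0=W.mean(0); ax=(W[1]+W[2]-W[0]-W[3]); ax/=np.linalg.norm(ax)
    print(k,'sizes',np.linalg.norm(W-np.roll(W,-1,0),axis=1).round(3),'target',(c0+.04*ax).round(4),'ring',P(ring[k],.004).round(4),'yaw',np.degrees(np.arctan2(ax[0],-ax[1])).round(1))
m=(g<60).astype(np.uint8); m[:,:420]=0; m[:,485:]=0; m[:225]=0; m[290:]=0
r=cv2.minAreaRect(np.argwhere(m)[:,::-1].astype(np.float32)); print('mat',r,ray(d,*r[0],.004)[:2])
print('weight',P((270,102),.060),'vial',ray(d,270.5,293.1,.049)[:2],'roll',ray(d,378,207,.032)[:2],'bottlecap',ray(d,399,285.8,.082)[:2], 'fixed bottle cap',ray(d,222.3,199.9,.082)[:2])
print(arm.get_image('wrist')['tool_from_camera'])
E
python3 m2.py
```

```text
bottle sizes [0.169 0.081 0.166 0.087] target [ 0.6036 -0.075 ] ring [ 0.6047 -0.0749] yaw -5.7
vial sizes [0.173 0.087 0.169 0.086] target [ 0.601  -0.2766] ring [ 0.6028 -0.2753] yaw -10.4
weight sizes [0.167 0.085 0.166 0.085] target [ 0.4519 -0.0827] ring [ 0.4528 -0.0795] yaw -0.6
roll sizes [0.161 0.081 0.161 0.082] target [ 0.4564 -0.291 ] ring [ 0.4556 -0.2893] yaw 3.8
mat ((449.7884521484375, 257.4423522949219), (43.93000793457031, 43.3416633605957), 78.69007110595703) [ 0.51196901 -0.40856727]
weight [ 0.60385169 -0.07715099] vial [ 0.45109825 -0.08049784] roll [ 0.60336135 -0.27374551] bottlecap [ 0.46186133 -0.29991578] fixed bottle cap [ 0.6109279  -0.00190804]
[[-1.27861415e-03 -9.59556502e-01 -2.81513203e-01  7.20606789e-02]
 [ 9.99999157e-01 -1.16311156e-03 -5.77386098e-04  6.51684970e-04]
 [ 2.26603323e-04 -2.81513704e-01  9.59557181e-01 -1.24211490e-01]
 [ 0.00000000e+00  0.00000000e+00  0.00000000e+00  1.00000000e+00]]
```

Call:
jog_arm:
  targets:
    - {"delta_pos": [1, -4.5, 0], "angular": [0, 0, -0.7], "jaw": 1}
    - {"delta_pos": [1, -4.5, 0], "angular": [0, 0, -0.7], "jaw": 1}
    - {"delta_pos": [1, -4.5, 0], "angular": [0, 0, -0.7], "jaw": 1}
    - {"delta_pos": [1, -4.5, 0], "angular": [0, 0, -0.7], "jaw": 1}
    - {"delta_pos": [1, -4.5, 0], "angular": [0, 0, -0.7], "jaw": 1}
    - {"delta_pos": [1, -4.5, 0], "angular": [0, 0, -0.7], "jaw": 1}
    - {"delta_pos": [1, -4.5, 0], "angular": [0, 0, -0.7], "jaw": 1}
    - {"delta_pos": [1, -4.5, 0], "angular": [0, 0, -0.7], "jaw": 1}
    - {"delta_pos": [1, -4.5, 0], "angular": [0, 0, -0.7], "jaw": 1}
    - {"delta_pos": [1, -4.5, 0], "angular": [0, 0, -0.7], "jaw": 1}
    - {"delta_pos": [1, -4.5, 0], "angular": [0, 0, -0.7], "jaw": 1}
    - {"delta_pos": [1, -4.5, 0], "angular": [0, 0, -0.6], "jaw": 1}
  grip_force: 30

```text
time_s: 1.35
position: [0.3395, -0.0377, 0.2504]
tool_rot: [[0.003, 1.0, 0.001], [1.0, -0.003, -0.0], [0.0, 0.001, -1.0]]
contact_force: [1.2, -0.4, -0.4]
width: 0.0853
grasp_force: 0.0
```

Call:
jog_arm:
  targets:
    - {"delta_pos": [3.3, -3, 0], "angular": [0, 0, 0], "jaw": 1}
    - {"delta_pos": [3.3, -3, 0], "angular": [0, 0, 0], "jaw": 1}
    - {"delta_pos": [3.3, -3, 0], "angular": [0, 0, 0], "jaw": 1}
    - {"delta_pos": [3.3, -3, -1], "angular": [0, 0, 0], "jaw": 1}
    - {"delta_pos": [3.3, -3, -1], "angular": [0, 0, 0], "jaw": 1}
    - {"delta_pos": [3.3, -3, -2], "angular": [0, 0, 0], "jaw": 1}
    - {"delta_pos": [3.3, -3, -2], "angular": [0, 0, 0], "jaw": 1}
    - {"delta_pos": [3.2, -2.8, -2], "angular": [0, 0, 0], "jaw": 1}
    - {"delta_pos": [0, 0, 0], "angular": [0, 0, 0], "jaw": 1}
    - {"delta_pos": [0, 0, 0], "angular": [0, 0, 0], "jaw": 1}

```text
time_s: 2.35
position: [0.6018, -0.2736, 0.1678]
tool_rot: [[-0.0, 1.0, -0.004], [1.0, 0.0, 0.002], [0.002, -0.004, -1.0]]
contact_force: [0.5, -0.4, 1.7]
width: 0.0851
grasp_force: 0.0
```

```bash
cat > w.py <<'E'
from h import *
import sys,pickle
s=arm.sense(); p=(s['position'],s['tool_rot']); d=shot('wrist',sys.argv[1]); pickle.dump((d,p),open('w.pkl','wb')); print(np.round(s['position'],4),d['fx'])
E
python3 w.py w1.png
```

```text
[ 0.6018 -0.2736  0.1678] 401.35470499868984
```

View pics/w1.png

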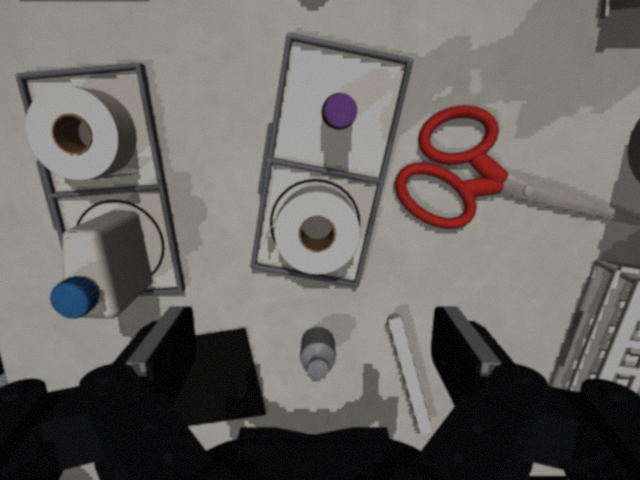

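The wrist view shows the vial tray's right bay, with the roll's core at (317,233) and the tray corners at (290,35), (411,62), (356,284) and (254,266). The roll tray is at left, with the bottle's cap at (75,297) leaning outward.

```bash
cat > wp.py <<'E'
from h import *
import pickle
d,p=pickle.load(open('w.pkl','rb'))
def R(u,v,z): return ray(d,u,v,z,p)[:2]
def tray(c):
    W=np.array([R(*q,.009) for q in c]); ax=W[2]+W[3]-W[0]-W[1]; ax/=np.linalg.norm(ax)
    return np.linalg.norm(W-np.roll(W,-1,0),axis=1).round(4),(W.mean(0)+.04*ax).round(4)
E
python3 - <<'E'
from wp import *
print('roll',R(317,233,.032))
print('vial tray',tray([(290,35),(411,62),(356,284),(254,266)]))
print('rolltray right bay', np.mean([R(162,188,.009),R(182,291,.009)],0), R(48,197,.009))
print('mat corner',R(247,329,.004),R(264,414,.004))
E
```

```text
roll [ 0.60361273 -0.27294092]
vial tray (array([0.0801, 0.1586, 0.0782, 0.1599]), array([ 0.6025, -0.2733]))
rolltray right bay [ 0.49708682 -0.28576704] [ 0.41123933 -0.25265815]
mat corner [ 0.54784898 -0.36041017] [ 0.55862576 -0.44161517]
```

Call:
jog_arm:
  targets:
    - {"delta_pos": [0.2, 0.05, -3], "angular": [0, 0, 0], "jaw": 1}
    - {"delta_pos": [0, 0, -4], "angular": [0, 0, 0], "jaw": 1}
    - {"delta_pos": [0, 0, -3.5], "angular": [0, 0, 0], "jaw": 1}
    - {"delta_pos": [0, 0, -2.2], "angular": [0, 0, 0], "jaw": 1}
    - {"delta_pos": [0, 0, -0.9], "angular": [0, 0, 0], "jaw": 1}
    - {"delta_pos": [0, 0, 0], "angular": [0, 0, 0], "jaw": 0.4}
    - {"delta_pos": [0, 0, 0], "angular": [0, 0, 0], "jaw": 0.4}
    - {"delta_pos": [0, 0, 0], "angular": [0, 0, 0], "jaw": 0.4}
    - {"delta_pos": [0, 0, 0], "angular": [0, 0, 0], "jaw": 0.4}
    - {"delta_pos": [0, 0, 0], "angular": [0, 0, 0], "jaw": 0.4}
    - {"delta_pos": [0, 0, 0], "angular": [0, 0, 0], "jaw": 0.4}
  grip_force: 30

```text
time_s: 3.5
position: [0.606, -0.2739, 0.037]
tool_rot: [[-0.001, 1.0, 0.003], [1.0, 0.001, -0.002], [-0.002, 0.003, -1.0]]
contact_force: [-0.5, 1.2, 7.4]
width: 0.0564
grasp_force: 32.6
```

Call:
jog_arm:
  targets:
    - {"delta_pos": [0, 0, 0.5], "angular": [0, 0, 0], "jaw": 0.4}
    - {"delta_pos": [0, 0, 2], "angular": [0, 0, 0], "jaw": 0.4}
    - {"delta_pos": [0, 0, 3], "angular": [0, 0, 0], "jaw": 0.4}
    - {"delta_pos": [0, 0, 3], "angular": [0, 0, 0], "jaw": 0.4}
    - {"delta_pos": [0, 0, 2], "angular": [0, 0, 0], "jaw": 0.4}
    - {"delta_pos": [0, 0, 0], "angular": [0, 0, 0], "jaw": 0.4}

```text
time_s: 4.1
position: [0.6069, -0.2746, 0.1437]
tool_rot: [[-0.001, 1.0, 0.006], [1.0, 0.001, -0.004], [-0.004, 0.006, -1.0]]
contact_force: [1.4, 0.1, 0.2]
width: 0.0562
grasp_force: 32.2
```

```bash
python3 w.py w2.png; python3 -c "
from h import *
s=arm.sense();print(s['contact_force'],s['width'],s['grasp_force'],np.round(s['tool_rot'],3))"
```

```text
[ 0.6069 -0.2746  0.1437] 401.35470499868984
[ 0.71834452  0.02210077 -0.90120336] 0.05636213721796839 32.21466600894928 [[-0.001  1.     0.004]
 [ 1.     0.001 -0.002]
 [-0.002  0.004 -1.   ]]
```

View pics/w2.png

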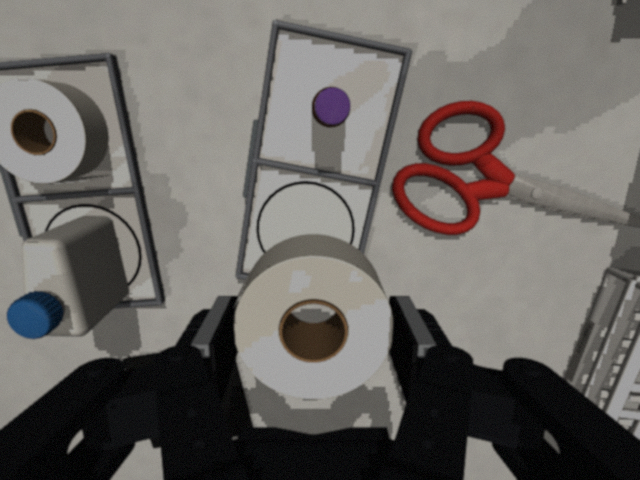

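The roll is held flat between the pads, with its core at (315,330). The vial tray's ring is now fully visible, centre near (306,230). Moving to the mat.

Call:
jog_arm:
  targets:
    - {"delta_pos": [-1.9, -2.65, 0], "angular": [0, 0, 0], "jaw": 0.4}
    - {"delta_pos": [-1.9, -2.65, 0], "angular": [0, 0, 0], "jaw": 0.4}
    - {"delta_pos": [-1.9, -2.65, 0], "angular": [0, 0, 0], "jaw": 0.4}
    - {"delta_pos": [-1.9, -2.65, 0], "angular": [0, 0, 0], "jaw": 0.4}
    - {"delta_pos": [-1.9, -2.65, 0], "angular": [0, 0, 0], "jaw": 0.4}
    - {"delta_pos": [0, 0, -3], "angular": [0, 0, 0], "jaw": 0.4}
    - {"delta_pos": [0, 0, -3], "angular": [0, 0, 0], "jaw": 0.4}
    - {"delta_pos": [0, 0, -2], "angular": [0, 0, 0], "jaw": 0.4}
    - {"delta_pos": [0, 0, -1.2], "angular": [0, 0, 0], "jaw": 0.4}
    - {"delta_pos": [0, 0, -0.7], "angular": [0, 0, 0], "jaw": 0.4}
    - {"delta_pos": [0, 0, 0], "angular": [0, 0, 0], "jaw": 0.4}

```text
time_s: 5.25
position: [0.5092, -0.4051, 0.0391]
tool_rot: [[-0.001, 1.0, -0.001], [1.0, 0.001, 0.001], [0.001, -0.001, -1.0]]
contact_force: [-0.6, 0.1, -0.1]
width: 0.0568
grasp_force: 32.2
```

```bash
python3 - <<'E'
from wp import *
# w2 view: vial tray corners, roll tray bay
print(tray([(277,22),(410,48),(358,290),(240,276)]), 'ring',R(306,230,.004))
E
```

```text
(array([0.0792, 0.1568, 0.0826, 0.1604]), array([ 0.6047, -0.2719])) ring [ 0.60263213 -0.27374651]
```

Call:
jog_arm:
  targets:
    - {"delta_pos": [0, 0, -0.2], "angular": [0, 0, 0], "jaw": 0.4}
    - {"delta_pos": [0, 0, 0], "angular": [0, 0, 0], "jaw": 0.4}
    - {"delta_pos": [0, 0, 0], "angular": [0, 0, 0], "jaw": 1}
    - {"delta_pos": [0, 0, 0], "angular": [0, 0, 0], "jaw": 1}
    - {"delta_pos": [0, 0, 0], "angular": [0, 0, 0], "jaw": 1}
    - {"delta_pos": [0, 0, 0], "angular": [0, 0, 0], "jaw": 1}
    - {"delta_pos": [0, 0, 0], "angular": [0, 0, 0], "jaw": 1}
    - {"delta_pos": [0, 0, 2], "angular": [0, 0, 0], "jaw": 1}
    - {"delta_pos": [0, 0, 3], "angular": [0, 0, 0], "jaw": 1}
    - {"delta_pos": [0, 0, 4], "angular": [0, 0, 0], "jaw": 1}
    - {"delta_pos": [0, 0, 4], "angular": [0, 0, 0], "jaw": 1}

```text
time_s: 6.35
position: [0.5092, -0.4054, 0.1692]
tool_rot: [[-0.001, 1.0, -0.001], [1.0, 0.001, 0.001], [0.001, -0.001, -1.0]]
contact_force: [0.3, -1.3, -0.7]
width: 0.0854
grasp_force: 0.0
```

```bash
python3 w.py w3.png; python3 - <<'E'
from h import *
d=shot('top','top2.png'); f=cv2.imread('pics/top2.png'); a=cv2.imread('pics/w3.png')
a=cv2.resize(a,(480,360)); b=np.zeros((360,320,3),np.uint8); b[:320]=cv2.resize(f[165:325,330:490],(320,320)); cv2.imwrite('pics/c3.png',np.hstack([a,b]))
E
```

```text
[ 0.5092 -0.4054  0.1692] 401.35470499868984
```

View pics/c3.png

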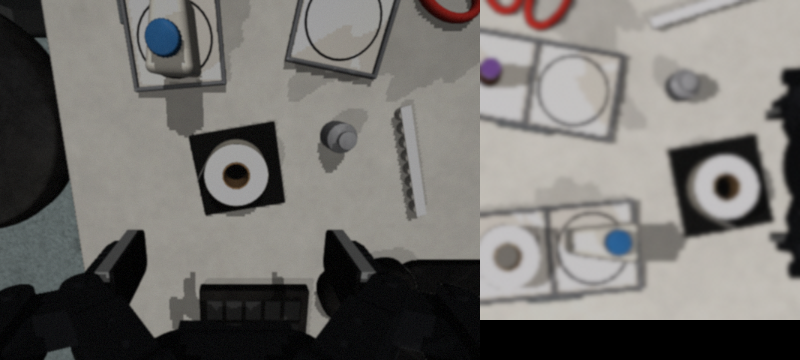

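The roll lies flat near the centre of the black mat (wrist crop (235,172), top crop (725,185)). Next is the vial.

Call:
jog_arm:
  targets:
    - {"delta_pos": [-0.7, 4, 0], "angular": [0, 0, 0], "jaw": 1}
    - {"delta_pos": [-0.7, 4, 0], "angular": [0, 0, 0], "jaw": 1}
    - {"delta_pos": [-0.7, 4, 0], "angular": [0, 0, 0], "jaw": 1}
    - {"delta_pos": [-0.7, 4, 0], "angular": [0, 0, 0], "jaw": 1}
    - {"delta_pos": [-0.7, 4, 0], "angular": [0, 0, 0], "jaw": 1}
    - {"delta_pos": [-0.7, 4, 0], "angular": [0, 0, 0], "jaw": 1}
    - {"delta_pos": [-0.8, 4, 0], "angular": [0, 0, 0], "jaw": 1}
    - {"delta_pos": [-0.8, 4.4, -1], "angular": [0, 0, 0], "jaw": 1}
    - {"delta_pos": [0, 0, 0], "angular": [0, 0, 0], "jaw": 1}

```text
time_s: 7.35
position: [0.4484, -0.077, 0.1568]
tool_rot: [[-0.007, 1.0, -0.004], [1.0, 0.007, 0.003], [0.003, -0.004, -1.0]]
contact_force: [-0.4, -0.2, -0.4]
width: 0.0851
grasp_force: 0.0
```

```bash
python3 - <<'E'
from wp import *
print('roll on mat',R(313,233,.032))
E
python3 w.py w4.png; python3 - <<'E'
from wp import *
f=np.array(d['frame']); m=cv2.inRange(cv2.cvtColor(f,cv2.COLOR_RGB2HSV),(119,70,40),(150,255,255))
n,l,st,ce=cv2.connectedComponentsWithStats(m)
for i in range(1,n):
    if st[i,4]>100: print(st[i],ce[i],R(*ce[i],.049))
E
```

```text
roll on mat [ 0.50872391 -0.40529765]
[ 0.4484 -0.077   0.1568] 401.35470499868984
[304 235  29  28 652] [318.1196319  248.76993865] [ 0.4507499  -0.07846259]
```

View pics/w4.png

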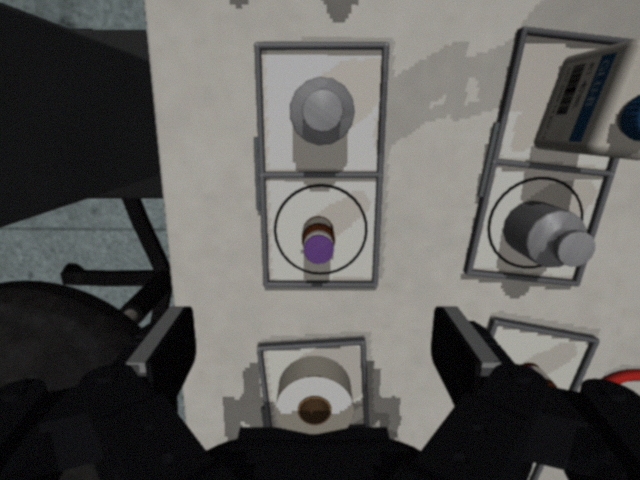

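The wrist view shows the vial's violet cap at (318,249) in the weight tray ring, centre (321,229). The bottle tray ring is at (536,222), with the weight's knob at (575,247).

```bash
python3 - <<'E'
from wp import *
print('wt ring',R(321,229,.004),tray([(257,45),(387,44),(377,286),(264,286)]))
print('bt ring',R(536,222,.004),'weight knob',R(575,247,.060))
E
```

```text
wt ring [ 0.45310204 -0.07791168] (array([0.0805, 0.1613, 0.0826, 0.161 ]), array([ 0.4529, -0.0791]))
bt ring [ 0.60534108 -0.07171014] weight knob [ 0.59840751 -0.07282098]
```

Call:
jog_arm:
  targets:
    - {"delta_pos": [0.25, -0.2, -2.5], "angular": [0, 0, 0], "jaw": 1}
    - {"delta_pos": [0, 0, -4], "angular": [0, 0, 0], "jaw": 1}
    - {"delta_pos": [0, 0, -3.5], "angular": [0, 0, 0], "jaw": 1}
    - {"delta_pos": [0, 0, -2], "angular": [0, 0, 0], "jaw": 1}
    - {"delta_pos": [0, 0, -0.5], "angular": [0, 0, 0], "jaw": 1}
    - {"delta_pos": [0, 0, 0], "angular": [0, 0, 0], "jaw": 0.1}
    - {"delta_pos": [0, 0, 0], "angular": [0, 0, 0], "jaw": 0.1}
    - {"delta_pos": [0, 0, 0], "angular": [0, 0, 0], "jaw": 0.1}
    - {"delta_pos": [0, 0, 0], "angular": [0, 0, 0], "jaw": 0.1}
    - {"delta_pos": [0, 0, 0], "angular": [0, 0, 0], "jaw": 0.1}
    - {"delta_pos": [0, 0, 0], "angular": [0, 0, 0], "jaw": 0.1}
    - {"delta_pos": [0, 0, 0], "angular": [0, 0, 0], "jaw": 0.1}
  grip_force: 25

```text
time_s: 8.6
position: [0.4549, -0.0841, 0.0343]
tool_rot: [[-0.001, 1.0, 0.002], [1.0, 0.001, -0.001], [-0.001, 0.002, -1.0]]
contact_force: [-1.6, -1.3, 6.5]
width: 0.0216
grasp_force: 24.7
```

Call:
jog_arm:
  targets:
    - {"delta_pos": [0, 0, 0.5], "angular": [0, 0, 0], "jaw": 0.1}
    - {"delta_pos": [0, 0, 2], "angular": [0, 0, 0], "jaw": 0.1}
    - {"delta_pos": [0, 0, 3], "angular": [0, 0, 0], "jaw": 0.1}
    - {"delta_pos": [0, 0, 3], "angular": [0, 0, 0], "jaw": 0.1}
    - {"delta_pos": [0, 0, 2.5], "angular": [0, 0, 0], "jaw": 0.1}
    - {"delta_pos": [0, 0, 0], "angular": [0, 0, 0], "jaw": 0.1}
    - {"delta_pos": [0, 0, 0], "angular": [0, 0, 0], "jaw": 0.1}
    - {"delta_pos": [0, 0, 0], "angular": [0, 0, 0], "jaw": 0.1}

```text
time_s: 9.4
position: [0.4533, -0.0834, 0.1424]
tool_rot: [[-0.001, 1.0, -0.002], [1.0, 0.001, 0.001], [0.001, -0.002, -1.0]]
contact_force: [-0.7, 1.2, 0.3]
width: 0.0211
grasp_force: 24.6
```

```bash
python3 w.py w5.png;python3 - <<'E'
from wp import *
f=np.array(d['frame']); m=cv2.inRange(cv2.cvtColor(f,cv2.COLOR_RGB2HSV),(119,70,40),(150,255,255))
n,l,st,ce=cv2.connectedComponentsWithStats(m)
for i in range(1,n):
    if st[i,4]>100: print(st[i],ce[i],R(*ce[i],p[0][2]+.015)-p[0][:2])
E
```

```text
[ 0.4533 -0.0834  0.1424] 401.35470499868984
[ 283  320   61   54 2529] [313.19493871 346.63305654] [-9.76176323e-05  5.87131378e-03]
[523 368  23  21 265] [533.0754717  377.26792453] [ 0.06918215 -0.004947  ]
[558 405  23  17 223] [570.39013453 411.71300448] [ 0.0832482  -0.01786422]
```

View pics/w5.png

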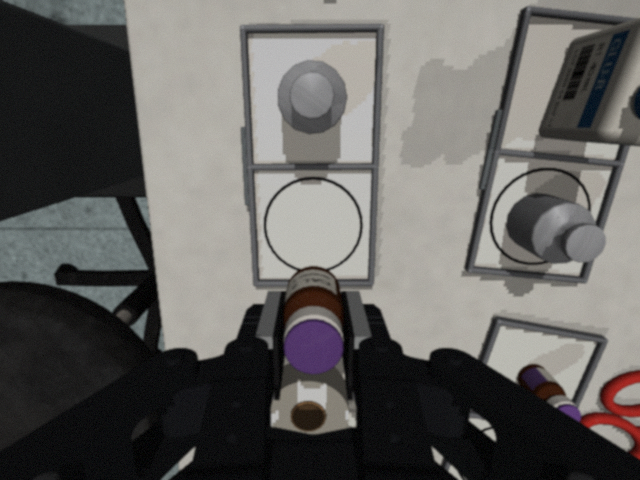

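The vial is upright in the grip, about 6 mm off the pad centre in +y, with its cap at (313,347). The weight tray ring, centre (313,222), is empty. Carrying the vial to its tray.

Call:
jog_arm:
  targets:
    - {"delta_pos": [2.5, -3.3, 0], "angular": [0, 0, 0], "jaw": 0.1}
    - {"delta_pos": [2.5, -3.3, 0], "angular": [0, 0, 0], "jaw": 0.1}
    - {"delta_pos": [2.5, -3.3, 0], "angular": [0, 0, 0], "jaw": 0.1}
    - {"delta_pos": [2.5, -3.3, 0], "angular": [0, 0, 0], "jaw": 0.1}
    - {"delta_pos": [2.5, -3.3, 0], "angular": [0, 0, 0], "jaw": 0.1}
    - {"delta_pos": [2.4, -3.2, 0], "angular": [0, 0, 0], "jaw": 0.1}
    - {"delta_pos": [0, 0, -3], "angular": [0, 0, 0], "jaw": 0.1}
    - {"delta_pos": [0, 0, -3], "angular": [0, 0, 0], "jaw": 0.1}
    - {"delta_pos": [0, 0, -2], "angular": [0, 0, 0], "jaw": 0.1}
    - {"delta_pos": [0, 0, -1.6], "angular": [0, 0, 0], "jaw": 0.1}
    - {"delta_pos": [0, 0, 0], "angular": [0, 0, 0], "jaw": 0.1}
    - {"delta_pos": [0, 0, 0], "angular": [0, 0, 0], "jaw": 0.1}

```text
time_s: 10.65
position: [0.6024, -0.2803, 0.0462]
tool_rot: [[-0.001, 1.0, -0.002], [1.0, 0.001, 0.001], [0.001, -0.002, -1.0]]
contact_force: [0.3, -0.4, 0.6]
width: 0.0212
grasp_force: 24.6
```

```bash
python3 - <<'E'
from wp import *
print('wt ring',R(313,222,.004),tray([(243,27),(383,27),(373,286),(255,285)]))
print('bt ring',R(540,216,.004),'weight knob',R(585,242,.060))
E
```

```text
wt ring [ 0.45273732 -0.07606502] (array([0.0811, 0.1618, 0.0817, 0.1612]), array([ 0.4533, -0.0793]))
bt ring [ 0.60477852 -0.07185029] weight knob [ 0.59892026 -0.0731649 ]
```

Call:
jog_arm:
  targets:
    - {"delta_pos": [0, 0, -0.6], "angular": [0, 0, 0], "jaw": 0.1}
    - {"delta_pos": [0, 0, -0.5], "angular": [0, 0, 0], "jaw": 0.1}
    - {"delta_pos": [0, 0, 0], "angular": [0, 0, 0], "jaw": 0.1}
    - {"delta_pos": [0, 0, 0], "angular": [0, 0, 0], "jaw": 0.1}

```text
time_s: 11.05
position: [0.6032, -0.2807, 0.0365]
tool_rot: [[-0.001, 1.0, 0.0], [1.0, 0.001, -0.0], [-0.0, 0.0, -1.0]]
contact_force: [-0.1, 0.4, 0.8]
width: 0.0211
grasp_force: 24.6
```

Call:
jog_arm:
  targets:
    - {"delta_pos": [0, 0, -0.2], "angular": [0, 0, 0], "jaw": 0.1}
    - {"delta_pos": [0, 0, 0], "angular": [0, 0, 0], "jaw": 0.1}
    - {"delta_pos": [0, 0, 0], "angular": [0, 0, 0], "jaw": 0.5}
    - {"delta_pos": [0, 0, 0], "angular": [0, 0, 0], "jaw": 0.8}
    - {"delta_pos": [0, 0, 0], "angular": [0, 0, 0], "jaw": 0.8}
    - {"delta_pos": [0, 0, 0], "angular": [0, 0, 0], "jaw": 0.8}
    - {"delta_pos": [0, 0, 1.5], "angular": [0, 0, 0], "jaw": 0.9}
    - {"delta_pos": [0, 0, 4], "angular": [0, 0, 0], "jaw": 1}
    - {"delta_pos": [0, 0, 4], "angular": [0, 0, 0], "jaw": 1}
    - {"delta_pos": [0, 0, 3], "angular": [0, 0, 0], "jaw": 1}
    - {"delta_pos": [0, 0, 0], "angular": [0, 0, 0], "jaw": 1}

```text
time_s: 12.15
position: [0.6062, -0.2825, 0.1663]
tool_rot: [[-0.001, 1.0, 0.009], [1.0, 0.001, -0.005], [-0.005, 0.009, -1.0]]
contact_force: [0.9, -0.0, 0.5]
width: 0.0853
grasp_force: 0.0
```

```bash
python3 w.py w6.png;python3 - <<'E'
from wp import *
f=np.array(d['frame']); m=cv2.inRange(cv2.cvtColor(f,cv2.COLOR_RGB2HSV),(119,70,40),(150,255,255))
n,l,st,ce=cv2.connectedComponentsWithStats(m)
for i in range(1,n):
    if st[i,4]>100: print(st[i],ce[i],R(*ce[i],.049))
E
```

```text
[ 0.6062 -0.2825  0.1663] 401.35470499868984
[315  75  32  35 866] [330.72055427  92.1408776 ] [ 0.61692449 -0.19499602]
[293 216  28  27 621] [306.52012882 228.95974235] [ 0.60286108 -0.2751144 ]
```

Call:
jog_arm:
  targets:
    - {"delta_pos": [0, 4.2, 0], "angular": [0, 0, 0], "jaw": 1}
    - {"delta_pos": [0, 4.1, 0], "angular": [0, 0, 0], "jaw": 1}
    - {"delta_pos": [0, 4.1, 0], "angular": [0, 0, 0], "jaw": 1}
    - {"delta_pos": [0, 4.1, 0], "angular": [0, 0, 0], "jaw": 1}
    - {"delta_pos": [0, 4.1, 0], "angular": [0, 0, 0], "jaw": 1}
    - {"delta_pos": [0, 0, 0], "angular": [0, 0, 0], "jaw": 1}
    - {"delta_pos": [0, 0, 0], "angular": [0, 0, 0], "jaw": 1}
    - {"delta_pos": [0, 0, 0], "angular": [0, 0, 0], "jaw": 1}

```text
time_s: 13.0
position: [0.6029, -0.0755, 0.1588]
tool_rot: [[-0.0, 1.0, -0.001], [1.0, 0.0, -0.0], [-0.0, -0.001, -1.0]]
contact_force: [0.2, 0.1, 0.9]
width: 0.0855
grasp_force: 0.0
```

```bash
cp w.pkl w6.pkl; python3 w.py w7.png; python3 - <<'E'
import cv2,numpy as np
cv2.imwrite('pics/c7.png',np.hstack([cv2.imread('pics/w7.png')[:,100:],cv2.resize(cv2.imread('pics/w6.png')[60:380,200:420],None,fx=1,fy=1.5)[:480]]))
E
```

```text
[ 0.6029 -0.0755  0.1588] 401.35470499868984
```

View pics/c7.png

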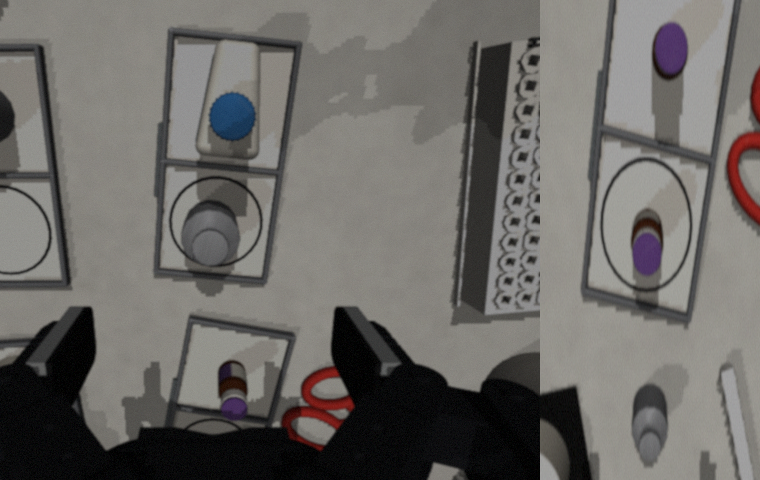

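The fixed bottle is at upper left, and the weight's knob is at raw (310,247) inside the ring, centre raw (316,222). The right inset shows the vial upright in its ring.

```bash
python3 - <<'E'
from wp import *
print('knob',R(310,247,.060),'bt ring',R(316,222,.004),tray([(271,32),(400,44),(364,281),(257,272)]),'fixed cap',R(332,116,.082))
E
```

```text
knob [ 0.60072811 -0.07337955] bt ring [ 0.60451001 -0.07231258] (array([0.0804, 0.1595, 0.0786, 0.1591]), array([ 0.6046, -0.0727])) fixed cap [ 0.61169195 -0.00066736]
```

Call:
jog_arm:
  targets:
    - {"delta_pos": [-0.2, 0.1, -3], "angular": [0, 0, 0], "jaw": 1}
    - {"delta_pos": [0, 0, -4], "angular": [0, 0, 0], "jaw": 1}
    - {"delta_pos": [0, 0, -3], "angular": [0, 0, 0], "jaw": 1}
    - {"delta_pos": [0, 0, -1.5], "angular": [0, 0, 0], "jaw": 1}
    - {"delta_pos": [0, 0, -0.7], "angular": [0, 0, 0], "jaw": 1}
    - {"delta_pos": [0, 0, 0], "angular": [0, 0, 0], "jaw": 0.6}
    - {"delta_pos": [0, 0, 0], "angular": [0, 0, 0], "jaw": 0.25}
    - {"delta_pos": [0, 0, 0], "angular": [0, 0, 0], "jaw": 0.25}
    - {"delta_pos": [0, 0, 0], "angular": [0, 0, 0], "jaw": 0.25}
    - {"delta_pos": [0, 0, 0], "angular": [0, 0, 0], "jaw": 0.25}
    - {"delta_pos": [0, 0, 0], "angular": [0, 0, 0], "jaw": 0.25}
    - {"delta_pos": [0, 0, 0], "angular": [0, 0, 0], "jaw": 0.25}
  grip_force: 45

```text
time_s: 14.25
position: [0.602, -0.0742, 0.0389]
tool_rot: [[-0.001, 1.0, 0.002], [1.0, 0.001, -0.001], [-0.001, 0.002, -1.0]]
contact_force: [-1.8, -0.2, 6.5]
width: 0.036
grasp_force: 45.2
```

Call:
jog_arm:
  targets:
    - {"delta_pos": [0, 0, 0.5], "angular": [0, 0, 0], "jaw": 0.25}
    - {"delta_pos": [0, 0, 2], "angular": [0, 0, 0], "jaw": 0.25}
    - {"delta_pos": [0, 0, 3], "angular": [0, 0, 0], "jaw": 0.25}
    - {"delta_pos": [0, 0, 3], "angular": [0, 0, 0], "jaw": 0.25}
    - {"delta_pos": [-1.4, 0, 1.5], "angular": [0, 0, 0], "jaw": 0.25}
    - {"delta_pos": [-2.5, 0, 0], "angular": [0, 0, 0], "jaw": 0.25}
    - {"delta_pos": [-3, -0.2, 0], "angular": [0, 0, 0], "jaw": 0.25}
    - {"delta_pos": [-3, -0.2, 0], "angular": [0, 0, 0], "jaw": 0.25}
    - {"delta_pos": [-3, 0, 0], "angular": [0, 0, 0], "jaw": 0.25}
    - {"delta_pos": [-2, 0, 0], "angular": [0, 0, 0], "jaw": 0.25}
    - {"delta_pos": [0, 0, 0], "angular": [0, 0, 0], "jaw": 0.25}
    - {"delta_pos": [0, 0, 0], "angular": [0, 0, 0], "jaw": 0.25}

```text
time_s: 15.45
position: [0.4526, -0.0778, 0.1378]
tool_rot: [[-0.001, 1.0, 0.001], [1.0, 0.001, -0.0], [-0.0, 0.001, -1.0]]
contact_force: [-0.3, 0.2, -1.8]
width: 0.0359
grasp_force: 45.6
```

```bash
python3 w.py w8.png
```

```text
[ 0.4526 -0.0778  0.1378] 401.35470499868984
```

View pics/w8.png

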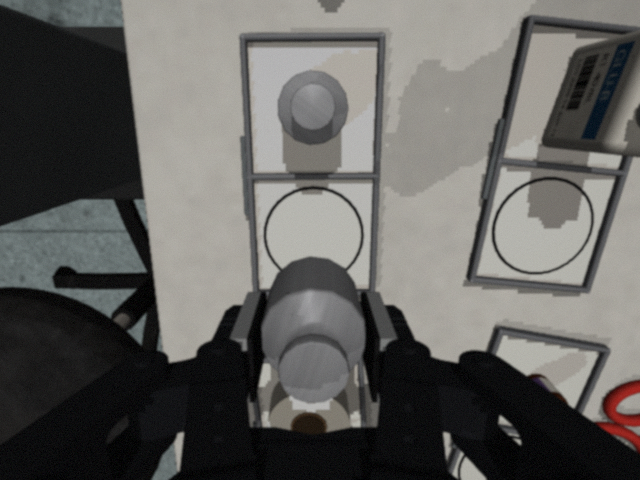

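The weight is upright in the grip, with its knob at (314,368). The target ring is at (314,234).

```bash
python3 - <<'E'
from wp import *
print('knob off',R(314,368,p[0][2]+.021)-p[0][:2],'ring',R(314,234,.004),'bt ring',R(543,226,.004))
E
```

```text
knob off [9.51919348e-05 2.38964368e-03] ring [ 0.45305022 -0.07765971] bt ring [ 0.60505452 -0.07221444]
```

Call:
jog_arm:
  targets:
    - {"delta_pos": [0, 0, -3], "angular": [0, 0, 0], "jaw": 0.25}
    - {"delta_pos": [0, 0, -3], "angular": [0, 0, 0], "jaw": 0.25}
    - {"delta_pos": [0, 0, -2], "angular": [0, 0, 0], "jaw": 0.25}
    - {"delta_pos": [0, 0, -1], "angular": [0, 0, 0], "jaw": 0.25}
    - {"delta_pos": [0, 0, -0.6], "angular": [0, 0, 0], "jaw": 0.25}
    - {"delta_pos": [0, 0, 0], "angular": [0, 0, 0], "jaw": 0.25}
    - {"delta_pos": [0, 0, 0], "angular": [0, 0, 0], "jaw": 0.25}

```text
time_s: 16.2
position: [0.453, -0.078, 0.0419]
tool_rot: [[-0.001, 1.0, 0.001], [1.0, 0.001, -0.0], [-0.0, 0.001, -1.0]]
contact_force: [0.7, 0.6, -2.1]
width: 0.0359
grasp_force: 45.6
```

Call:
jog_arm:
  targets:
    - {"delta_pos": [0, -0.1, -0.2], "angular": [0, 0, 0], "jaw": 0.25}
    - {"delta_pos": [0, 0, -0.1], "angular": [0, 0, 0], "jaw": 0.25}
    - {"delta_pos": [0, 0, 0], "angular": [0, 0, 0], "jaw": 0.5}
    - {"delta_pos": [0, 0, 0], "angular": [0, 0, 0], "jaw": 0.9}
    - {"delta_pos": [0, 0, 0], "angular": [0, 0, 0], "jaw": 0.9}
    - {"delta_pos": [0, 0, 0], "angular": [0, 0, 0], "jaw": 0.9}
    - {"delta_pos": [0, 0, 1.5], "angular": [0, 0, 0], "jaw": 1}
    - {"delta_pos": [0, 0, 4], "angular": [0, 0, 0], "jaw": 1}
    - {"delta_pos": [0, 0, 4], "angular": [0, 0, 0], "jaw": 1}
    - {"delta_pos": [0, 0, 4], "angular": [0, 0, 0], "jaw": 1}
    - {"delta_pos": [0, 0, 3], "angular": [0, 0, 0], "jaw": 1}
    - {"delta_pos": [0, 0, 1], "angular": [0, 0, 0], "jaw": 1}

```text
time_s: 17.4
position: [0.4538, -0.0793, 0.2166]
tool_rot: [[-0.001, 1.0, 0.005], [1.0, 0.001, -0.002], [-0.002, 0.005, -1.0]]
contact_force: [0.6, -1.1, -0.7]
width: 0.0853
grasp_force: 0.0
```

```bash
python3 w.py w9.png
```

```text
[ 0.4538 -0.0793  0.2166] 401.35470499868984
```

Call:
jog_arm:
  targets:
    - {"delta_pos": [0.1, -4, 0], "angular": [0, 0, 0], "jaw": 1}
    - {"delta_pos": [0.1, -4, 0], "angular": [0, 0, 0], "jaw": 1}
    - {"delta_pos": [0.1, -4, 0], "angular": [0, 0, 0], "jaw": 1}
    - {"delta_pos": [0.1, -4, 0], "angular": [0, 0, 0], "jaw": 1}
    - {"delta_pos": [0.1, -4, 0], "angular": [0, 0, 0], "jaw": 1}
    - {"delta_pos": [0, -1, 0], "angular": [0, 0, 0], "jaw": 1}
    - {"delta_pos": [0, 0, 0], "angular": [0, 0, 0], "jaw": 1}
    - {"delta_pos": [0, 0, 0], "angular": [0, 0, 0], "jaw": 1}
    - {"delta_pos": [0, 0, 0], "angular": [0, 0, 0], "jaw": 1}

```text
time_s: 18.35
position: [0.4568, -0.2871, 0.2127]
tool_rot: [[-0.003, 1.0, -0.001], [1.0, 0.003, 0.001], [0.001, -0.001, -1.0]]
contact_force: [0.2, -0.4, 0.6]
width: 0.0854
grasp_force: 0.0
```

```bash
cp w.pkl w9.pkl; python3 w.py w10.png; python3 - <<'E'
import cv2,numpy as np
cv2.imwrite('pics/c10.png',np.hstack([cv2.imread('pics/w10.png')[:,60:620],cv2.imread('pics/w9.png')[:,200:430]]))
E
```

```text
[ 0.4568 -0.2871  0.2127] 401.35470499868984
```

View pics/c10.png

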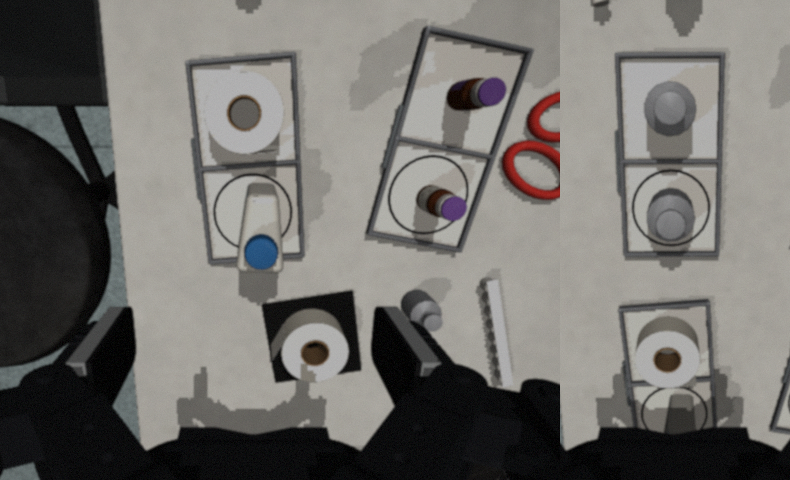

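The bottle stands in the roll tray ring (centre raw (313,211)), with its cap at raw (321,253), towards -y. Its far bottom edge is near raw (323,183) and its near top edge near raw (320,271). The right inset shows the weight upright in its ring.

```bash
python3 - <<'E'
from wp import *
print('cap',R(321,253,.082),'far bottom',R(323,183,.004),R(323,183,.064),'near top L/R',R(298,271,.060),R(343,271,.060),R(308,183,.064),R(338,183,.064))
print('ring',R(313,211,.004),tray([(248,64),(355,54),(361,256),(270,263)]))
E
python3 - <<'E'
import cv2,numpy as np
a=cv2.imread('pics/w10.png')[150:300,250:400]; b=cv2.imread('pics/w9.png')[160:260,200:300]
cv2.imwrite('pics/c11.png',np.hstack([cv2.resize(a,(450,450),interpolation=2)]))
E
```

```text
cap [ 0.46170218 -0.29904412] far bottom [ 0.46443263 -0.26363721] [ 0.46306264 -0.25482223] near top L/R [ 0.44528231 -0.32030639] [ 0.47841448 -0.32023558] [ 0.45284887 -0.25483903] [ 0.4732748  -0.25480543]
ring [ 0.45615766 -0.28739618] (array([0.0809, 0.1602, 0.0789, 0.1598]), array([ 0.4555, -0.2892]))
```

View pics/c11.png

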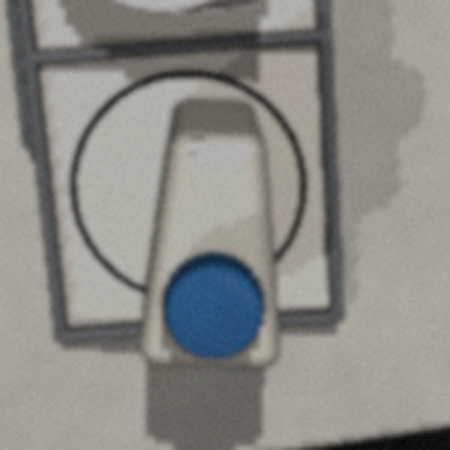

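Call:
jog_arm:
  targets:
    - {"delta_pos": [0.5, -0.4, -2], "angular": [0, 0, -0.2], "jaw": 1}
    - {"delta_pos": [0, 0, -4], "angular": [0, 0, 0], "jaw": 1}
    - {"delta_pos": [0, 0, -4], "angular": [0, 0, 0], "jaw": 1}
    - {"delta_pos": [0, 0, -4], "angular": [0, 0, 0], "jaw": 1}
    - {"delta_pos": [0, 0, -2], "angular": [0, 0, 0], "jaw": 1}
    - {"delta_pos": [0, 0, -0.5], "angular": [0, 0, 0], "jaw": 1}
    - {"delta_pos": [0, 0, 0], "angular": [0, 0, 0], "jaw": 0.6}
    - {"delta_pos": [0, 0, 0], "angular": [0, 0, 0], "jaw": 0.25}
    - {"delta_pos": [0, 0, 0], "angular": [0, 0, 0], "jaw": 0.25}
    - {"delta_pos": [0, 0, 0], "angular": [0, 0, 0], "jaw": 0.25}
    - {"delta_pos": [0, 0, 0], "angular": [0, 0, 0], "jaw": 0.25}
    - {"delta_pos": [0, 0, 0], "angular": [0, 0, 0], "jaw": 0.25}
  grip_force: 30

```text
time_s: 19.6
position: [0.4629, -0.2934, 0.0497]
tool_rot: [[0.027, 1.0, 0.002], [1.0, -0.027, -0.002], [-0.001, 0.002, -1.0]]
contact_force: [-1.1, 1.2, 6.4]
width: 0.0307
grasp_force: 29.2
```

Call:
jog_arm:
  targets:
    - {"delta_pos": [0, 0, 0.5], "angular": [0, 0, 0], "jaw": 0.25}
    - {"delta_pos": [0, 0, 2], "angular": [0, 0, 0], "jaw": 0.25}
    - {"delta_pos": [0, 0, 3], "angular": [0, 0, 0], "jaw": 0.25}
    - {"delta_pos": [0, 0, 3], "angular": [0, 0, 0], "jaw": 0.25}
    - {"delta_pos": [0, 0, 2.5], "angular": [0, 0, 0], "jaw": 0.25}
    - {"delta_pos": [0, 0, 0], "angular": [0, 0, 0], "jaw": 0.25}

```text
time_s: 20.2
position: [0.464, -0.2943, 0.1621]
tool_rot: [[0.027, 1.0, 0.005], [1.0, -0.027, -0.004], [-0.004, 0.005, -1.0]]
contact_force: [0.0, -1.1, -1.2]
width: 0.0306
grasp_force: 29.7
```

```bash
python3 w.py w12.png; python3 -c "
from h import *
s=arm.sense();print(s['width'],s['grasp_force'])"
```

```text
[ 0.464  -0.2943  0.1621] 401.35470499868984
0.030682332096938908 29.693357009523424
```

View pics/w12.png

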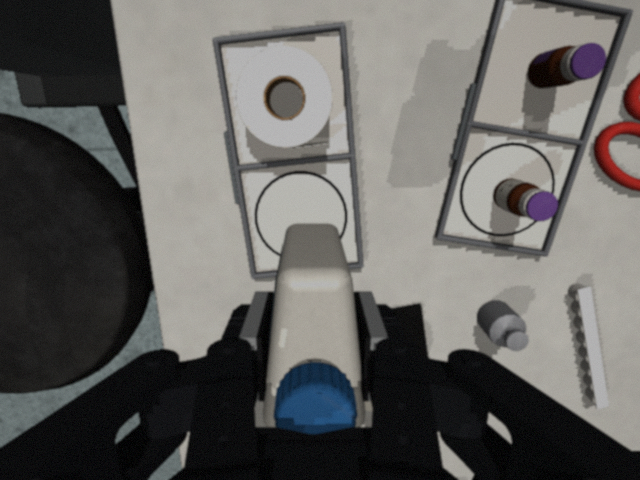

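The bottle is held upright and square, and the roll tray ring (301,215) is now empty. Carrying the bottle over.

```bash
python3 - <<'E'
from wp import *
print('far bottom edge y off',R(313,226,p[0][2]-.0457)-p[0][:2],'cap off',R(316,395,p[0][2]+.032)-p[0][:2],'roll ring',R(301,215,.004),tray([(217,40),(346,26),(361,266),(254,277)]))
E
```

```text
far bottom edge y off [0.0007679  0.02833054] cap off [0.00050861 0.00156935] roll ring [ 0.45600305 -0.28716199] (array([0.0811, 0.1597, 0.0795, 0.1604]), array([ 0.4565, -0.289 ]))
```

Call:
jog_arm:
  targets:
    - {"delta_pos": [2.35, 3.6, 0], "angular": [0, 0, 0], "jaw": 0.25}
    - {"delta_pos": [2.35, 3.6, 0], "angular": [0, 0, 0], "jaw": 0.25}
    - {"delta_pos": [2.35, 3.6, 0], "angular": [0, 0, 0], "jaw": 0.25}
    - {"delta_pos": [2.35, 3.6, 0], "angular": [0, 0, 0], "jaw": 0.25}
    - {"delta_pos": [2.35, 3.6, 0], "angular": [0, 0, 0], "jaw": 0.25}
    - {"delta_pos": [2.35, 3.6, 0], "angular": [0, 0, 0], "jaw": 0.25}
    - {"delta_pos": [0, 0, 0], "angular": [0, 0, -0.4], "jaw": 0.25}
    - {"delta_pos": [0, 0, 0], "angular": [0, 0, 0], "jaw": 0.25}
    - {"delta_pos": [0, 0, 0], "angular": [0, 0, 0], "jaw": 0.25}

```text
time_s: 21.15
position: [0.602, -0.0767, 0.1568]
tool_rot: [[0.082, 0.997, -0.003], [0.997, -0.082, 0.0], [0.0, -0.003, -1.0]]
contact_force: [0.5, -0.4, -2.1]
width: 0.0303
grasp_force: 29.8
```

Call:
jog_arm:
  targets:
    - {"delta_pos": [0.1, 0.45, -2], "angular": [0, 0, 0], "jaw": 0.25}
    - {"delta_pos": [0, 0, -3], "angular": [0, 0, 0], "jaw": 0.25}
    - {"delta_pos": [0, 0, -2.5], "angular": [0, 0, 0], "jaw": 0.25}
    - {"delta_pos": [0, 0, -1.5], "angular": [0, 0, 0], "jaw": 0.25}
    - {"delta_pos": [0, 0, -1], "angular": [0, 0, 0], "jaw": 0.25}
    - {"delta_pos": [0, 0, 0], "angular": [0, 0, 0], "jaw": 0.25}
    - {"delta_pos": [0, 0, 0], "angular": [0, 0, 0], "jaw": 0.25}
    - {"delta_pos": [0, 0, 0], "angular": [0, 0, 0], "jaw": 0.25}

```text
time_s: 21.95
position: [0.6049, -0.0727, 0.0594]
tool_rot: [[0.083, 0.997, 0.002], [0.997, -0.083, -0.0], [-0.0, 0.002, -1.0]]
contact_force: [0.3, -0.2, -1.3]
width: 0.0305
grasp_force: 29.8
```

Call:
jog_arm:
  targets:
    - {"delta_pos": [0, 0, -0.6], "angular": [0, 0, 0], "jaw": 0.25}
    - {"delta_pos": [0, 0, -0.3], "angular": [0, 0, 0], "jaw": 0.25}
    - {"delta_pos": [0, 0, 0], "angular": [0, 0, 0], "jaw": 0.25}
    - {"delta_pos": [0, 0, 0], "angular": [0, 0, 0], "jaw": 0.4}
    - {"delta_pos": [0, 0, 0], "angular": [0, 0, 0], "jaw": 0.7}
    - {"delta_pos": [0, 0, 0], "angular": [0, 0, 0], "jaw": 1}
    - {"delta_pos": [0, 0, 0], "angular": [0, 0, 0], "jaw": 1}
    - {"delta_pos": [0, 0, 0], "angular": [0, 0, 0], "jaw": 1}
    - {"delta_pos": [0, 0, 2], "angular": [0, 0, 0], "jaw": 1}
    - {"delta_pos": [0, 0, 4], "angular": [0, 0, 0], "jaw": 1}
    - {"delta_pos": [0, 0, 4], "angular": [0, 0, 0], "jaw": 1}
    - {"delta_pos": [0, 0, 4], "angular": [0, 0, 0], "jaw": 1}

```text
time_s: 23.15
position: [0.6038, -0.0722, 0.1906]
tool_rot: [[0.083, 0.997, -0.001], [0.997, -0.083, 0.0], [0.0, -0.001, -1.0]]
contact_force: [0.2, 0.1, 0.3]
width: 0.0853
grasp_force: 0.0
```

```bash
python3 w.py w13.png
```

```text
[ 0.6038 -0.0722  0.1906] 401.35470499868984
```

View pics/w13.png

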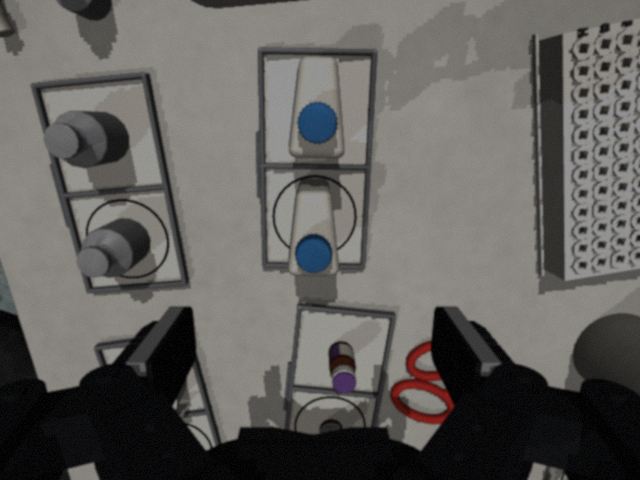

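The bottle stands upright in its ring, with its cap at (314,254) and the same lie as the fixed one. Fetching the roll from the mat.

Call:
jog_arm:
  targets:
    - {"delta_pos": [-1.1, -4, 0], "angular": [0, 0, 0.3], "jaw": 1}
    - {"delta_pos": [-1.1, -4, 0], "angular": [0, 0, 0.3], "jaw": 1}
    - {"delta_pos": [-1.1, -4, 0], "angular": [0, 0, 0], "jaw": 1}
    - {"delta_pos": [-1.2, -4, 0], "angular": [0, 0, 0], "jaw": 1}
    - {"delta_pos": [-1.2, -4, 0], "angular": [0, 0, 0], "jaw": 1}
    - {"delta_pos": [-1.3, -4.4, 0], "angular": [0, 0, 0], "jaw": 1}
    - {"delta_pos": [-1.3, -4.4, 0], "angular": [0, 0, 0], "jaw": 1}
    - {"delta_pos": [-1.2, -4.4, 0], "angular": [0, 0, 0], "jaw": 1}
    - {"delta_pos": [0, 0, -2], "angular": [0, 0, 0], "jaw": 1}
    - {"delta_pos": [0, 0, 0], "angular": [0, 0, 0], "jaw": 1}
    - {"delta_pos": [0, 0, 0], "angular": [0, 0, 0], "jaw": 1}
    - {"delta_pos": [0, 0, 0], "angular": [0, 0, 0], "jaw": 1}

```text
time_s: 24.4
position: [0.5097, -0.4034, 0.1699]
tool_rot: [[-0.003, 1.0, 0.0], [1.0, 0.003, -0.0], [-0.0, 0.0, -1.0]]
contact_force: [0.6, 0.7, 0.3]
width: 0.0854
grasp_force: 0.0
```

Call:
jog_arm:
  targets:
    - {"delta_pos": [0, -0.15, -3], "angular": [0, 0, 0], "jaw": 1}
    - {"delta_pos": [0, 0, -4], "angular": [0, 0, 0], "jaw": 1}
    - {"delta_pos": [0, 0, -3.5], "angular": [0, 0, 0], "jaw": 1}
    - {"delta_pos": [0, 0, -2], "angular": [0, 0, 0], "jaw": 1}
    - {"delta_pos": [0, 0, -0.8], "angular": [0, 0, 0], "jaw": 1}
    - {"delta_pos": [0, 0, 0], "angular": [0, 0, 0], "jaw": 1}
    - {"delta_pos": [0, 0, 0], "angular": [0, 0, 0], "jaw": 0.4}
    - {"delta_pos": [0, 0, 0], "angular": [0, 0, 0], "jaw": 0.4}
    - {"delta_pos": [0, 0, 0], "angular": [0, 0, 0], "jaw": 0.4}
    - {"delta_pos": [0, 0, 0], "angular": [0, 0, 0], "jaw": 0.4}
    - {"delta_pos": [0, 0, 0], "angular": [0, 0, 0], "jaw": 0.4}
    - {"delta_pos": [0, 0, 0], "angular": [0, 0, 0], "jaw": 0.4}
  grip_force: 30

```text
time_s: 25.6
position: [0.5103, -0.4066, 0.0386]
tool_rot: [[-0.001, 1.0, 0.003], [1.0, 0.001, -0.002], [-0.002, 0.003, -1.0]]
contact_force: [0.1, 1.2, 6.5]
width: 0.0564
grasp_force: 31.5
```

Call:
jog_arm:
  targets:
    - {"delta_pos": [0, 0, 0.5], "angular": [0, 0, 0], "jaw": 0.4}
    - {"delta_pos": [0, 0, 2], "angular": [0, 0, 0], "jaw": 0.4}
    - {"delta_pos": [0, 0, 3], "angular": [0, 0, 0], "jaw": 0.4}
    - {"delta_pos": [0, 0, 3], "angular": [0, 0, 0], "jaw": 0.4}
    - {"delta_pos": [-1.3, 2.8, 1], "angular": [0, 0, 0], "jaw": 0.4}
    - {"delta_pos": [-1.3, 2.9, 0], "angular": [0, 0, 0], "jaw": 0.4}
    - {"delta_pos": [-1.3, 2.9, 0], "angular": [0, 0, 0], "jaw": 0.4}
    - {"delta_pos": [-1.3, 2.9, 0], "angular": [0, 0, 0], "jaw": 0.4}
    - {"delta_pos": [0, 0, 0], "angular": [0, 0, 0], "jaw": 0.4}
    - {"delta_pos": [0, 0, 0], "angular": [0, 0, 0], "jaw": 0.4}
    - {"delta_pos": [0, 0, 0], "angular": [0, 0, 0], "jaw": 0.4}

```text
time_s: 26.7
position: [0.4581, -0.292, 0.132]
tool_rot: [[-0.001, 1.0, 0.002], [1.0, 0.001, -0.002], [-0.002, 0.002, -1.0]]
contact_force: [-0.5, 0.3, 0.2]
width: 0.0567
grasp_force: 32.2
```

Call:
jog_arm:
  targets:
    - {"delta_pos": [-0.2, 0.25, -2.5], "angular": [0, 0, 0], "jaw": 0.4}
    - {"delta_pos": [0, 0, -3], "angular": [0, 0, 0], "jaw": 0.4}
    - {"delta_pos": [0, 0, -2], "angular": [0, 0, 0], "jaw": 0.4}
    - {"delta_pos": [0, 0, -1], "angular": [0, 0, 0], "jaw": 0.4}
    - {"delta_pos": [0, 0, -0.5], "angular": [0, 0, 0], "jaw": 0.4}
    - {"delta_pos": [0, 0, 0], "angular": [0, 0, 0], "jaw": 0.4}
    - {"delta_pos": [0, 0, 0], "angular": [0, 0, 0], "jaw": 0.4}
    - {"delta_pos": [0, 0, 0], "angular": [0, 0, 0], "jaw": 0.4}

```text
time_s: 27.5
position: [0.4558, -0.2889, 0.0423]
tool_rot: [[-0.001, 1.0, 0.001], [1.0, 0.001, -0.001], [-0.001, 0.001, -1.0]]
contact_force: [0.1, -0.8, -0.2]
width: 0.0563
grasp_force: 32.2
```

Call:
jog_arm:
  targets:
    - {"delta_pos": [0, 0, -0.25], "angular": [0, 0, 0], "jaw": 0.4}
    - {"delta_pos": [0, 0, -0.1], "angular": [0, 0, 0], "jaw": 0.4}
    - {"delta_pos": [0, 0, 0], "angular": [0, 0, 0], "jaw": 0.8}
    - {"delta_pos": [0, 0, 0], "angular": [0, 0, 0], "jaw": 1}
    - {"delta_pos": [0, 0, 0], "angular": [0, 0, 0], "jaw": 1}
    - {"delta_pos": [0, 0, 0], "angular": [0, 0, 0], "jaw": 1}
    - {"delta_pos": [0, 0, 0], "angular": [0, 0, 0], "jaw": 1}
    - {"delta_pos": [0, 0, 2], "angular": [0, 0, 0], "jaw": 1}
    - {"delta_pos": [0, 0, 4], "angular": [0, 0, 0], "jaw": 1}
    - {"delta_pos": [0, 0, 4], "angular": [0, 0, 0], "jaw": 1}
    - {"delta_pos": [0, 0, 4], "angular": [0, 0, 0], "jaw": 1}

```text
time_s: 28.6
position: [0.4548, -0.288, 0.1791]
tool_rot: [[-0.001, 1.0, -0.0], [1.0, 0.001, 0.0], [0.0, -0.0, -1.0]]
contact_force: [0.9, 0.1, 0.3]
width: 0.0853
grasp_force: 0.0
```

Call:
jog_arm:
  targets:
    - {"delta_pos": [-1.3, -3.5, 2], "angular": [0, 0, 0], "jaw": 1}
    - {"delta_pos": [-1.3, -3.5, 2], "angular": [0, 0, 0], "jaw": 1}
    - {"delta_pos": [-1.3, -3.5, 2], "angular": [0, 0, 0], "jaw": 1}
    - {"delta_pos": [-1.3, -3.5, 1], "angular": [0, 0, 0], "jaw": 1}
    - {"delta_pos": [-1.3, -3.5, 0], "angular": [0, 0, 0], "jaw": 1}
    - {"delta_pos": [-1.3, -3.5, 0], "angular": [0, 0, 0], "jaw": 1}
    - {"delta_pos": [0, 0, 0], "angular": [0, 0, 0], "jaw": 1}
    - {"delta_pos": [0, 0, 0], "angular": [0, 0, 0], "jaw": 1}

```text
time_s: 29.4
position: [0.3765, -0.4985, 0.2472]
tool_rot: [[0.0, 1.0, -0.0], [1.0, -0.0, 0.001], [0.001, -0.0, -1.0]]
contact_force: [0.4, 1.1, -0.9]
width: 0.0859
grasp_force: 0.0
```

```bash
python3 - <<'E'
from h import *
import pickle
d=shot('top','top3.png'); pickle.dump(d,open('t3.pkl','wb'))
cv2.imwrite('pics/c14.png',cv2.resize(cv2.imread('pics/top3.png')[165:325,160:480],(800,400),interpolation=cv2.INTER_CUBIC))
f=np.array(d['frame']); hsv=cv2.cvtColor(f,cv2.COLOR_RGB2HSV)
for nm,lo,hi,z in(('blue',100,118,.082),('violet',119,150,.049)):
    mm=cv2.inRange(hsv,(lo,70,40),(hi,255,255)); mm[:170]=0; mm[325:]=0; mm[:,490:]=0
    n,l,st,ce=cv2.connectedComponentsWithStats(mm)
    for i in range(1,n):
        if st[i,4]>20: print(nm,ce[i].round(1),ray(d,*ce[i],z)[:2].round(4))
E
```

```text
blue [222.4 199.7] [ 0.6112 -0.0021]
blue [267.9 204.4] [ 0.6023 -0.0796]
violet [334.7 199.1] [ 0.6158 -0.1949]
violet [380.3 206.4] [ 0.6019 -0.2756]
```

View pics/c14.png

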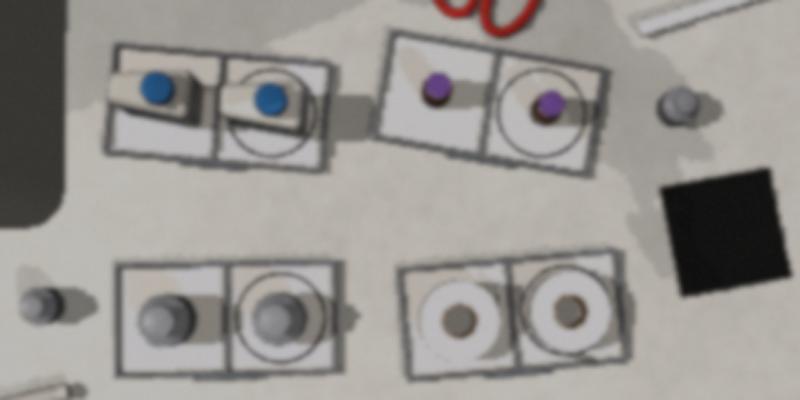

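All four strays are upright in their own rings: bottle cap (271,100), vial (550,105), weight (278,318), roll (570,312). The arm is clear, so I'm handing in.

```bash
python3 -c "
from plant import arm
print(arm.close_job())"
```

```text
the job is handed in; nothing more can be done
None
```

The job is handed in: I parked the roll on the mat first, and the last top picture shows the bottle, vial, weight and roll each upright in the ring of its own tray, though the hand-in returned no verdict.

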